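Sweep the reject pebbles off the sorting board

ROBOT

A 7-joint arm with a two-finger parallel gripper is mounted at the origin on the work surface. World frame = base frame: x ahead of the robot, y to its left, z up, the work surface at z = 0. Lengths are in m, angles in rad, forces in N, time in s.
With the tool pointing down it reaches from about 0.35 to 0.9 m from the base axis. Payload 8.1 kg.
Tool frame: the origin (TCP) lies where the fingers leave the gripper's body, on its centre line; the fingertips stand 66 mm ahead of it and the grasp point (between the pads) lies 47 mm ahead of it (env.grip_depth is the distance from the TCP to the grasp point, in m); z points along the fingers, x is the direction in which the jaws open and shut, and the axes are right-handed (so a half turn about z gives the same grasp; the last joint's range is limited). The gripper opens to 92 mm and grips with 3 to 60 N. Pads are 19 mm wide; open, the fingers measure 130 mm over their backs; the gripper's body (75 mm by 190 mm) begins 47 mm behind the grasp point.
Start: joints at [-1.257, 0.434, 0.025, 1.573, -0.012, 1.134, -0.075], TCP at [0.253, 0.571, 0.292] pointing down, gripper open.
Joint ranges: [-2.62, 2.62], [-0.44, 2.09], [-1.27, 1.32], [0.08, 2.57], [-1.32, 4.46], [0.12, 2], [-2.74, 2.74]. Speed limits (rad/s): [2.22, 2.22, 3.01, 3.01, 3.14, 3.14, 3.14].

INTERFACE

Orientations are given as a unit quaternion [w, x, y, z].
In Python, from workcell import env gives the robot as it stands. Calls block until the motion is done:
- env.move_ptp(position, orientation): joint-space move of the TCP to a pose.
- env.move_linear(position, max_speed=0.15, ori=None, max_force=None): straight line of the TCP; ori=None keeps the orientation; max_speed is the mean speed in m/s. With max_force (N) it stops when the force on the tool has changed by that much, and returns True; else False.
- env.goto_joints(angles): joint-space move.
- env.grip(opening, force=None): opening from 0.0 (shut) to 1.0 (fully open); force is the grip in N (None keeps the last); returns when the fingers have stopped.
- env.sleep(seconds).
- env.inverse_kinematics(position, orientation): joint angles nearest the present ones, or None.
- env.snapshot(name): name is "side" or "top" or "wrist"; returns (picture, depth): 480x640x3 uint8, red, green, blue; 480x640 float32, m along the optical axis (not along the pixel's ray), 0 where there is no reading.
- env.calibration(name): a dict with "mtx" (3x3 intrinsics, pixels), "distortion" ([k1, k2, p1, p2, k3] as OpenCV has them; the pictures are not rectified), "position" and "orientation" of the camera in the world. Camera axes: x right, y up, looking along -z (the intrinsics and any distortion apply to the point x, -y, -z); pixel columns grow to the right and rows downward; lengths in m; the calibration is good to about 2 mm. A picture is of the moment at which its call begins: read the wrist's pose just before it. calibration takes no time and is no camera call; for the wrist camera it gives the pose at the moment of the call.
A pose or a line that the arm cannot do raises env.IKError and nothing moves.
- env.close_job(): hands the job in, once; it reports no verdict.
Readings, each from a call of its own:
- env.current_clock(): time.
- env.current_joint_pos(): joint angles.
- env.current_joint_vel(): joint speeds.
- env.current_joint_efforts(): joint torques, N m.
- env.current_position(): TCP position.
- env.current_tool_rot(): TCP orientation.
- env.current_contact_force(): force on the tool from outside, world axes, zero at the start.
- env.current_wrist_torque(): the same for the moment, N m.
- env.current_grip_width(): opening from 0.0 (shut) to 1.0 (fully open).
Only numpy, scipy, OpenCV 4.12 (cv2) and the standard library are available. Lean on these libraries where they do the work, as an engineer would, in place of code of your own. Each camera call takes 0.05 s, during which the arm holds its last target.

TASK

The three rough pebbles on the sorting board are rejects: sweep them with the fingertips along the board and off its open end into the plain, undivided tray, all three of them. Only push them across the board: do not pick them up or carry them, and leave the standing crystal point and the small calcite block where they are.

Things in the scene. Friction and masses are not known exactly. Their poses are not given: they have to be found in the camera images.
- board: white sorting board on rubber feet, fixed, 200 mm along its x, 260 mm along its y; flat top 40 mm above the table. Origin on the table under its centre. A rim 4 mm thick and 12 mm high stands along both long sides (at x = -100 and +100 mm); both ends (y = -130 and +130 mm) are open edges without a rim, with a tray tucked under each
- tray: plain dark open tray without divisions, the one for the rejects, fixed, its axes parallel to the board's, 200 mm along x, 120 mm along y, walls 4 mm thick and 30 mm high (10 mm below the board's top), floor 4 mm thick. Origin at the centre of its underside, on the table, 182 mm from the board's centre along the board's y, at the one end or the other; the board's edge overhangs its near wall by 8 mm
- case: dark tray of the same outer size and height at the board's other end, divided into six compartments, some with stones in them: not for the rejects. Fixed, origin at the centre of its underside
- pebble0_mid (a point): loose rough pebble, a low lump about 32 x 28 mm and 20 mm high, about 26 g, lying flat on the board at the start; this point is its centre
- pebble1_mid (a point): loose rough pebble, a low lump about 32 x 28 mm and 20 mm high, about 26 g, lying flat on the board at the start; this point is its centre
- pebble2_mid (a point): loose rough pebble, a low lump about 32 x 28 mm and 20 mm high, about 26 g, lying flat on the board at the start; this point is its centre
- point: crystal point to be left alone: six-sided prism 27 mm across the flats with a pointed tip, 46 mm tall, standing loose on the board near the middle of one open end, 60 g. Origin at the centre of its underside
- calcite: calcite block to be left alone: skewed block about 32 x 36 mm and 24 mm high, standing loose on the board near the middle of the other open end, 55 g. Origin at the centre of its underside
Not all that is in view belongs to the job. What is shaped like the part that bears pebble1_mid but turquoise or white is not meant.

How it is judged:
At the end, for the whole second after the job is handed in: All three pebbles lie inside the plain tray, below the level of the board's top (centres less than 36 mm above the table); the crystal point and the calcite block still stand within 12 mm of where they stood (x of pebble0_mid in the frame of tray between -0.1 and 0.1 m and y of pebble0_mid in the frame of tray between -0.06 and 0.06 m and z of each of pebble0_mid, pebble1_mid, pebble2_mid in the frame of tray below 0.036 m and x of pebble1_mid in the frame of tray between -0.1 and 0.1 m and y of pebble1_mid in the frame of tray between -0.06 and 0.06 m and x of pebble2_mid in the frame of tray between -0.1 and 0.1 m and y of pebble2_mid in the frame of tray between -0.06 and 0.06 m and distance of each of point, calcite from where it was at the start of the episode below 0.012 m and angle between each of point, calcite's own z axis and vertical below 0.2 rad); the robot touches nothing.
It fails at once if a pebble was lifted off the board (its centre more than 13 mm above where it lay) (height (world z) of any of pebble0_mid, pebble1_mid, pebble2_mid above 0.063 m).
It fails at once if a pebble was carried out past the board's end (35 mm beyond the edge, still at the board's level) rather than swept off it (((y of pebble0_mid in the frame of board above 0.165 m or y of pebble0_mid in the frame of board below -0.165 m) and height (world z) of pebble0_mid above 0.045 m) or ((y of pebble1_mid in the frame of board above 0.165 m or y of pebble1_mid in the frame of board below -0.165 m) and height (world z) of pebble1_mid above 0.045 m) or ((y of pebble2_mid in the frame of board above 0.165 m or y of pebble2_mid in the frame of board below -0.165 m) and height (world z) of pebble2_mid above 0.045 m)).
It fails at once if the crystal point or the calcite block was moved more than 12 mm or tipped (not (distance of each of point, calcite from where it was at the start of the episode below 0.012 m and angle between each of point, calcite's own z axis and vertical below 0.2 rad)).
It also fails if it takes over 64 s, if anything falls off the work surface, if the arm or the gripper's body presses on something with over 40 N, if the wrist force passes 120 N, or if a joint passes its speed limit or range.

## Working session

There is one attempt and no reset: what is moved stays moved. The work goes in short steps, each a Python script; the robot and the scene stay as the last script left them, time stands still between calls to the robot, and variables do not carry over. Pictures are saved under pics/ and viewed, and the job is handed in when it is done.

```bash
ls; mkdir -p pics; python3 - <<'E'
from workcell import env
import cv2, numpy as np
for n in ["top","side"]:
    p,d=env.snapshot(n); np.savez(f"pics/{n}0.npz",p=p,d=d); cv2.imwrite(f"pics/{n}0.png",p[:,:,::-1])
    c=env.calibration(n); print(n,c)
print(env.current_clock(),env.current_tool_rot())
E
```

```text
pics
top {'mtx': array([[490.15146244,   0.        , 324.37553299],
       [  0.        , 490.15146244, 238.10881657],
       [  0.        ,   0.        ,   1.        ]]), 'distortion': array([-5.85295334e-05,  0.00000000e+00,  0.00000000e+00,  0.00000000e+00,
        0.00000000e+00]), 'position': array([0.42525193, 0.02394614, 0.73032381]), 'orientation': array([ 0.75176105,  0.0740818 , -0.06720565, -0.65180566])}
side {'mtx': array([[511.61193127,   0.        , 319.61844068],
       [  0.        , 511.61193127, 233.2634726 ],
       [  0.        ,   0.        ,   1.        ]]), 'distortion': array([-0.12471034,  0.        ,  0.        ,  0.        ,  0.        ]), 'position': array([0.33788422, 0.47836966, 0.58157258]), 'orientation': array([-0.20793908, -0.07095016,  0.35439147,  0.90891919])}
0.1 [ 4.33458985e-04  8.38130145e-01  5.45469872e-01 -5.39156680e-04]
```

View pics/top0.png

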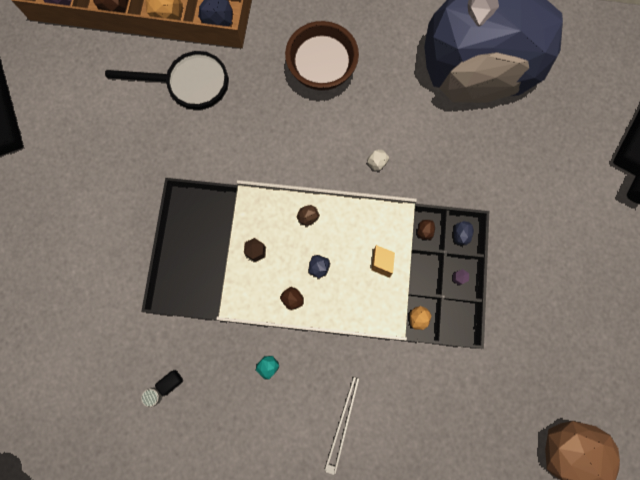

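View pics/side0.png

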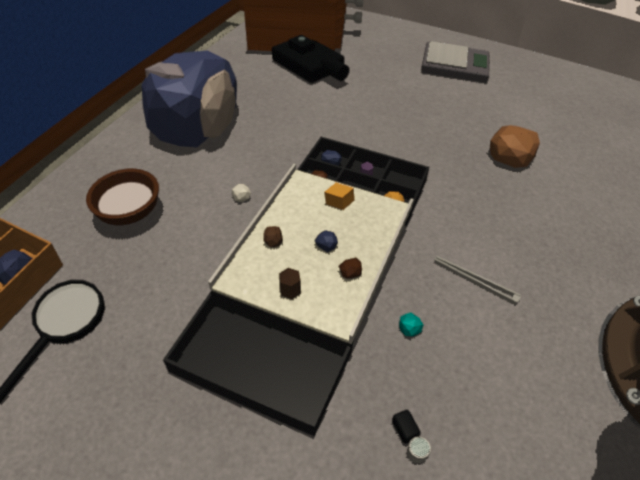

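```bash
cat > h.py <<'E'
import numpy as np, cv2
from scipy.spatial.transform import Rotation as R
def Rq(q): return R.from_quat([q[1],q[2],q[3],q[0]]).as_matrix()
def rays(c,uv):
    u=cv2.undistortPoints(np.float64(uv).reshape(-1,1,2),c["mtx"],np.array(c["distortion"])).reshape(-1,2)
    return np.c_[u[:,0],-u[:,1],-np.ones(len(u))]@Rq(c["orientation"]).T
def onplane(c,uv,z):
    r=rays(c,uv);p=np.array(c["position"]);return p+r*((z-p[2])/r[:,2])[:,None]
def cloud(c,d):
    v,u=np.mgrid[0:480,0:640]
    r=rays(c,np.c_[u.ravel(),v.ravel()]).reshape(480,640,3)
    return np.array(c["position"])+r*d[...,None]
E
python3 - <<'E'
from workcell import env
from h import *
z=np.load("pics/top0.npz");p,d=z["p"],z["d"];c=env.calibration("top")
P=cloud(c,d)
hsv=cv2.cvtColor(p,cv2.COLOR_RGB2HSV)
m=((P[...,2]>.033)&(P[...,2]<.048)&(hsv[...,2]>150)&(hsv[...,1]<90)).astype(np.uint8)
n,l,s,_=cv2.connectedComponentsWithStats(m); k=1+s[1:,4].argmax(); b=(l==k).astype(np.uint8)
ct=max(cv2.findContours(b,0,2)[0],key=cv2.contourArea)
print("boardtop z med",np.median(P[...,2][b>0]))
for zz in(.04,):
    w=onplane(c,ct.reshape(-1,2),zz)[:,:2].astype(np.float32)
    r=cv2.minAreaRect(w*1000);print(r,cv2.boxPoints(r).round(1).tolist())
hull=cv2.fillConvexPoly(np.zeros_like(b),cv2.convexHull(ct),1)
o=((hull>0)&((hsv[...,2]<110)|(hsv[...,1]>110))).astype(np.uint8)
o=cv2.morphologyEx(o,cv2.MORPH_OPEN,np.ones((3,3)))
n,l,s,ce=cv2.connectedComponentsWithStats(o)
for i in range(1,n):
    if s[i,4]<80: continue
    q=P[l==i]; t=q[q[:,2]>.046]
    rgb=p[l==i].mean(0).round()
    print(ce[i].round(),s[i,4],"zmax",q[:,2].max().round(4),"cloud mid",((t.min(0)+t.max(0))/2*1000).round(1)[:2],"ext",((t.max(0)-t.min(0))*1000).round(1)[:2], "ray@50",(onplane(c,ce[i],.05)[0]*1000).round(1),rgb)
cv2.imwrite("pics/crop0.png",cv2.resize(p[170:350,140:500,::-1],None,fx=2.2,fy=2.2,interpolation=2))
E
```

```text
boardtop z med 0.04003835089108232
((533.7156982421875, 44.348121643066406), (192.62770080566406, 260.0122375488281), 2.0594613552093506) [[432.79998779296875, 170.8000030517578], [442.1000061035156, -89.0], [634.5999755859375, -82.0999984741211], [625.2999877929688, 177.6999969482422]]
[307. 216.] 294 zmax 0.7303 cloud mid [514.9  54. ] ext [179.4  60.2] ray@50 [591.5  69.6  50. ] [71. 52. 38.]
[254. 250.] 374 zmax 0.7303 cloud mid [484.3  85.5] ext [118.2 123.1] ray@50 [531.6 135.8  50. ] [59. 42. 31.]
[382. 261.] 529 zmax 0.0677 cloud mid [540.3 -44.3] ext [36.6 27.1] ray@50 [541.5 -44.4  50. ] [193. 159.  97.]
[318. 266.] 350 zmax 0.7303 cloud mid [481.4  40.2] ext [112.3  32.5] ray@50 [521.9  43.4  50. ] [57. 58. 70.]
[292. 298.] 370 zmax 0.7303 cloud mid [456.4  56.6] ext [62.2 65.3] ray@50 [472.2  73.4  50. ] [68. 43. 29.]
```

View pics/crop0.png

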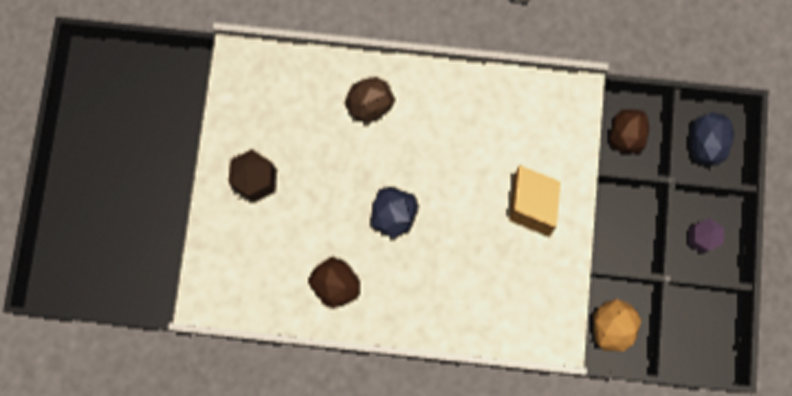

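The crop shows the point as a dark-brown hexagonal prism at pixel (254,250), by the plain tray, and the calcite as a yellow block at (382,261). The three pebbles are brown at (307,216), blue at (318,266) and dark red at (292,298). The turquoise (268,367) and white (378,160) look-alikes lie off the board, so they aren't meant. Next I'll refine the positions with valid depth only and check them against the side view.

```bash
cat >> h.py <<'E'
a=np.deg2rad(2.06); O=np.array([.5337,.0443]); RB=np.array([[np.cos(a),-np.sin(a)],[np.sin(a),np.cos(a)]])
def toB(w): return (np.atleast_2d(w)[:,:2]-O)@RB
def toW(b): return O+RB@np.array(b)
def blobs(c,p,d):
    P=cloud(c,d); B=toB(P[...,:2].reshape(-1,2)).reshape(480,640,2)
    m=((d>.1)&(abs(B[...,0])<.094)&(B[...,1]>-.135)&(B[...,1]<.25)&(P[...,2]>.046)&(P[...,2]<.1)).astype(np.uint8)
    m=cv2.morphologyEx(m,cv2.MORPH_OPEN,np.ones((2,2)))
    n,l,s,ce=cv2.connectedComponentsWithStats(m); out=[]
    for i in range(1,n):
        if s[i,4]<60: continue
        q=P[l==i]; b=toB(q)
        out.append((ce[i].round(),s[i,4],"z",q[:,2].max().round(4),"B mid",((b.min(0)+b.max(0))*500).round(1),"ext",((b.max(0)-b.min(0))*1000).round(1),"rgb",p[l==i].mean(0).round()))
    return out
E
python3 - <<'E'
from workcell import env
from h import *
for n in["top","side"]:
    z=np.load(f"pics/{n}0.npz");print(n)
    for o in blobs(env.calibration(n),z["p"],z["d"]):print(*o)
E
```

```text
top
[309. 216.] 341 z 0.7303 B mid [-18.    9.8] ext [182.2  52.5] rgb [91. 71. 55.]
[255. 250.] 383 z 0.7303 B mid [-47.9  42.9] ext [122.5 118.7] rgb [66. 49. 38.]
[384. 262.] 529 z 0.0677 B mid [  2.6 -92.1] ext [37.3 32.1] rgb [207. 173. 110.]
[320. 267.] 381 z 0.7303 B mid [-53.8  -3.2] ext [110.6  28. ] rgb [75. 76. 85.]
[293. 300.] 399 z 0.7303 B mid [-77.7  14.5] ext [62.7 61.9] rgb [84. 60. 45.]
side
[340. 195.] 481 z 0.5816 B mid [-77.7 156.1] ext [204.8 569.5] rgb [133.  92.  36.]
[273. 236.] 313 z 0.5816 B mid [-53.9 219.4] ext [252.3 442.8] rgb [69. 50. 35.]
[327. 241.] 331 z 0.5816 B mid [-88.7 207.5] ext [182.7 466.7] rgb [49. 51. 64.]
[351. 269.] 367 z 0.5816 B mid [-112.9  224. ] ext [134.4 433.6] rgb [63. 41. 26.]
[290. 283.] 508 z 0.5816 B mid [-82.9 249.3] ext [194.3 383.1] rgb [52. 39. 27.]
```

Morphological opening is putting zero-depth pixels back in. I'll filter them again after it.

```bash
sed -i 's/q=P\[l==i\]; b=toB/q=P[(l==i)\&(d>.1)\&(P[...,2]>.046)\&(P[...,2]<.1)]; b=toB/' h.py
python3 - <<'E'
from workcell import env
from h import *
for n in["top","side"]:
    z=np.load(f"pics/{n}0.npz");print(n)
    for o in blobs(env.calibration(n),z["p"],z["d"]):print(*o)
for y in (-.09,-.03,.05,.13):
  for x in (-.06,0,.06):
    w=toW([x,y])
    print(x,y,[env.inverse_kinematics([*w,zz],[0,1,0,0]) is not None for zz in(.112,.16)],end=" ")
q=R.from_euler('z',2.06,degrees=True)*R.from_quat([1,0,0,0]);print(q.as_quat())
E
```

```text
top
[309. 216.] 341 z 0.0626 B mid [58.3 21.1] ext [26.7 29.9] rgb [91. 71. 55.]
[255. 250.] 383 z 0.0854 B mid [-0.6 89.3] ext [28.  25.8] rgb [66. 49. 38.]
[384. 262.] 529 z 0.0677 B mid [  3.  -89.8] ext [36.6 27.5] rgb [207. 173. 110.]
[320. 267.] 381 z 0.0622 B mid [-13.7  -2.4] ext [30.4 26.5] rgb [75. 76. 85.]
[293. 300.] 399 z 0.063 B mid [-61.   30.1] ext [29.3 30.8] rgb [84. 60. 45.]
side
[340. 195.] 481 z 0.0643 B mid [  6.1 -89.7] ext [37.2 29.2] rgb [133.  92.  36.]
[273. 236.] 313 z 0.0598 B mid [59.1 23.5] ext [26.2 28.3] rgb [69. 50. 35.]
[327. 241.] 331 z 0.0597 B mid [-11.8   0.3] ext [28.8 25.9] rgb [49. 51. 64.]
[351. 269.] 367 z 0.0594 B mid [-59.8  30.5] ext [28.1 33.6] rgb [63. 41. 26.]
[290. 283.] 508 z 0.0833 B mid [ 0.8 91.8] ext [26.8 25.1] rgb [52. 39. 27.]
-0.06 -0.09 [True, True] 0 -0.09 [True, True] 0.06 -0.09 [True, True] -0.06 -0.03 [True, True] 0 -0.03 [True, True] 0.06 -0.03 [True, True] -0.06 0.05 [True, True] 0 0.05 [True, True] 0.06 0.05 [True, True] -0.06 0.13 [True, True] 0 0.13 [True, True] 0.06 0.13 [True, True] [0.99983842 0.01797592 0.         0.        ]
```

```bash
cat >> h.py <<'E'
from workcell import env
def Q(deg): t=np.deg2rad(deg+2.06)/2; return np.array([0,np.cos(t),np.sin(t),0])
def sweep(b0,b1,deg,speed=.07,zp=.1125,up=.19):
    q=Q(deg); s=toW(np.array(b0)/1e3); e=toW(np.array(b1)/1e3)
    env.move_ptp([*s,up],q)
    f=env.move_linear([*s,zp],max_speed=.12,max_force=15); print("down stop",f)
    if not f:
        f=env.move_linear([*e,zp],max_speed=speed,max_force=20); print("sweep stop",f, env.current_contact_force().round(1) if hasattr(env.current_contact_force(),'round') else env.current_contact_force())
    x=env.current_position(); print("end B",(toB(x)*1e3).round(1),x[2],env.current_clock())
    env.move_linear([x[0],x[1],up],max_speed=.2)
def look(k):
    for n in["top","side"]:
        p,d=env.snapshot(n); cv2.imwrite(f"pics/{n}{k}.png",p[:,:,::-1]); print(n)
        for o in blobs(env.calibration(n),p,d):print(*o)
E
python3 - <<'E'
from h import *
env.grip(0.17)
sweep([58.5,-24],[57,130],0)
look(1)
E
```

```text
down stop False
sweep stop False [-0.3  0.7 -0.4]
end B [[ 57.  129.6]] 0.11254206557251087 6.8583
top
[255. 250.] 381 z 0.0863 B mid [-0.8 89.2] ext [28.2 25.2] rgb [80. 60. 47.]
[384. 262.] 530 z 0.0675 B mid [  3.2 -89.8] ext [36.7 27.2] rgb [222. 198. 131.]
[320. 267.] 383 z 0.0625 B mid [-13.4  -2.4] ext [31.2 26.5] rgb [ 89.  90. 101.]
[293. 300.] 397 z 0.063 B mid [-61.  30.] ext [29.2 30.5] rgb [100.  72.  54.]
side
[340. 195.] 485 z 0.0644 B mid [  5.9 -89.9] ext [36.4 30.9] rgb [162. 116.  47.]
[327. 241.] 331 z 0.0593 B mid [-11.8   0.4] ext [28.9 25.3] rgb [63. 66. 82.]
[351. 268.] 352 z 0.0595 B mid [-60.2  31.2] ext [27.2 31.2] rgb [81. 52. 34.]
[290. 282.] 507 z 0.0824 B mid [ 0.6 91.8] ext [25.9 25. ] rgb [68. 51. 37.]
```

View pics/side1.png

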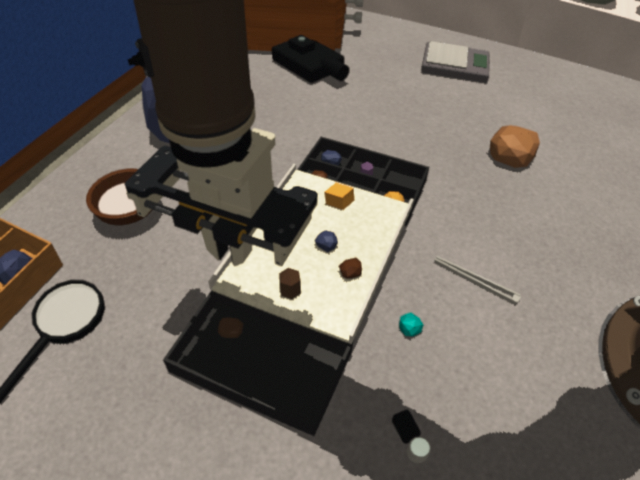

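The first pebble is in the plain tray at pixel (231,328), and the point and calcite haven't moved. Next I'll sweep the red pebble, then push the blue one diagonally into the free lane.

```bash
python3 - <<'E'
from h import *
sweep([-60,-14],[-58,130],0)
look(2)
sweep([13,-27],[-42,28],45)
env.move_ptp([*toW([.06,-.06]),.2],Q(0))
look(3)
E
```

```text
down stop False
sweep stop False [-0.8 -0.4 -1.1]
end B [[-58.  129.7]] 0.11253148062764237 11.275
top
[255. 251.] 386 z 0.0858 B mid [-0.6 89.1] ext [27.9 25.7] rgb [81. 62. 48.]
[384. 262.] 524 z 0.0676 B mid [  3.1 -89.7] ext [36.5 27.3] rgb [223. 198. 131.]
[320. 267.] 381 z 0.0611 B mid [-13.8  -2.9] ext [30.3 27.5] rgb [ 89.  90. 102.]
side
[289. 283.] 456 z 0.0832 B mid [ 0.5 93.6] ext [25.8 21.4] rgb [66. 48. 34.]
down stop False
sweep stop False [-0.7  0.2  0.1]
end B [[-41.8  27.7]] 0.1124973041695688 14.9167
top
side
[340. 195.] 498 z 0.0642 B mid [  5.9 -90. ] ext [37.2 30.6] rgb [154. 109.  44.]
[346. 276.] 391 z 0.0596 B mid [-58.8  47.4] ext [29. 26.] rgb [29. 30. 38.]
[290. 282.] 504 z 0.0823 B mid [ 0.9 92.6] ext [26.9 24.9] rgb [61. 45. 32.]
```

View pics/side3.png

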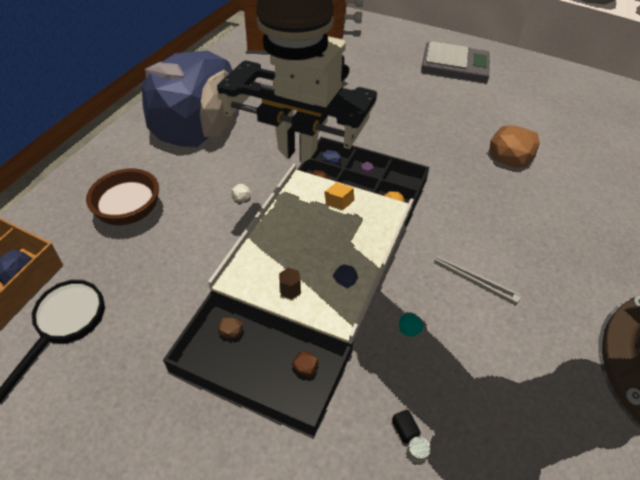

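Two pebbles are now in the tray, at (230,328) and (305,365). The blue one is in the free lane at board (-59,47), pixel (346,276), so I'll sweep it straight off.

```bash
python3 - <<'E'
from h import *
sweep([-60,3],[-58,130],0)
env.move_ptp([*toW([.0,-.12]),.27],Q(0))
look(4)
c=env.calibration("side");p,d=env.snapshot("side");P=cloud(c,d)
B=toB(P.reshape(-1,3)).reshape(480,640,2)
m=((d>.1)&(abs(B[...,0])<.094)&(B[...,1]>.132)&(B[...,1]<.234)&(P[...,2]>.011)&(P[...,2]<.1)).astype(np.uint8)
n,l,s,ce=cv2.connectedComponentsWithStats(m)
for i in range(1,n):
    if s[i,4]>60: k=l==i; print(ce[i].round(),s[i,4],(B[k].mean(0)*1e3).round(),"zmax",P[k][:,2].max().round(3))
print(env.current_clock())
E
```

```text
down stop False
sweep stop False [0.9 0.4 0.5]
end B [[-58.  129.6]] 0.1125235838089266 19.525
top
[255. 250.] 380 z 0.0856 B mid [-0.8 89.5] ext [27.8 25.7] rgb [84. 63. 49.]
side
[340. 195.] 490 z 0.0646 B mid [  5.9 -88.9] ext [37.2 29.8] rgb [88. 60. 24.]
[290. 283.] 506 z 0.0834 B mid [ 0.7 92.2] ext [26.2 24.7] rgb [58. 43. 31.]
[230. 327.] 431 [ 53. 163.] zmax 0.025
[310. 355.] 898 [-57. 158.] zmax 0.032
21.2583
```

View pics/side4.png

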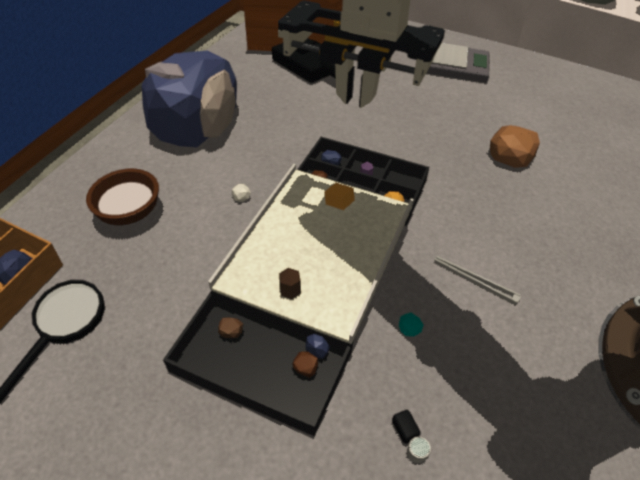

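View pics/top4.png

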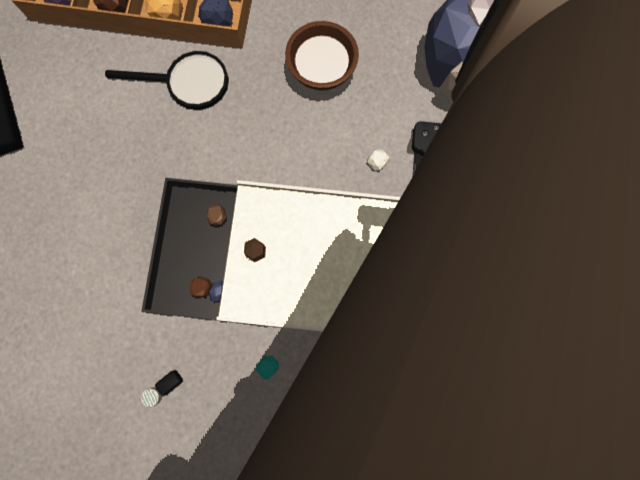

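All three pebbles lie in the plain tray with their tops at or below 32 mm, under the 36 mm limit. The point and calcite are unmoved and the arm is clear, so I'm handing in.

```bash
python3 -c "
from workcell import env
env.sleep(.3); print(env.current_contact_force()); print(env.close_job())"
```

```text
[-0.38091289  0.57842965  0.38520149]
the job is handed in; nothing more can be done
None
```

All three pebbles are in the plain tray, and the job was handed in at about 21.6 s of the 64 s allowed. `close_job` gives no verdict, so this rests on my own checks.

**What I did:** I swept the brown and dark-red pebbles straight along lanes on either side of the crystal point and off the open end. The blue one started in the middle, so I pushed it diagonally into the free lane first and then swept it off. No guarded move hit its force limit.

**Last checks:**
- **Pebbles:** the side view shows all three in the tray, with their highest points at or below 32 mm. The red and blue ones are touching, so they were measured together as one blob.
- **Crystal point and calcite:** both were still standing and within about 1 mm of where they started.
- **Arm:** it was parked clear, with a residual force reading under 1 N.

**Disagreements:** the two cameras differed by up to about 3 mm on positions. The arm hid the calcite in the final top view, so its last check comes from the side view only.

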